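# Roll a bushing up the feed gutter into its nest and close the gate

## Task

Push the big brass bushing that lies at the low end of the sloped aluminium gutter up the gutter with your fingertips, over the crest and into the dip against the end stop, so that it stays there and does not roll back. Then push the swinging gate fully across the gutter behind it. Only push: do not lift the bushing out of the gutter, and do not disturb the small bushings, spools, bottle and screwdriver standing around.

Things in the scene. Friction and masses are not known exactly. Their poses are not given: they have to be found in the camera images.
- gutter: Fixed straight gutter of bare aluminium, 54 mm wide inside, on a dark base plate (260 x 80 x 8 mm). Origin on the table under its middle; x points uphill, y to the side where the gate is hinged, z up. In this frame the floor rises at 8 degrees from 30 mm high at x = -120 mm to a crest 54 mm high at x = 50 mm, then dips to the end stop. Side walls 3 mm thick rise 14 mm above the floor line.
- ramp (a point): Point on the gutter floor's centre line at the uphill face of the low lip (gutter frame: x = -105 mm, 32 mm high); x runs uphill along the sloped floor, z is square to it. The lip, 5 mm thick and 7 mm high, lies downhill of this point, across the floor, and keeps the bushing from rolling out; 10 mm beyond it the gutter ends, open.
- nest (a point): Where the bushing's centre lies when it is home in the dip against the end stop (gutter frame: x = 68 mm, y = 0, 73.6 mm high). From the crest the floor falls at 12 degrees to the upright stop plate, whose face is at x = 91 mm and whose top is 90 mm above the table.
- bushing: The big round brass bushing, 46 mm diameter, 50 mm long, about 0.45 kg, lying across the gutter and free to roll; it starts resting against the low lip. Origin at its centre; y is its axis (across the gutter), x and z turn as it rolls. Passing the crest its centre is 77 mm above the table; brass and gutter are smooth. Uphill of the crest it rolls on to the stop by itself.
- gate (a joint): Swinging gate, a flat steel bar 8 mm thick, 70 to 82 mm above the table, reaching 80 mm from its upright hinge. In rad: 0 is open (bar beside the gutter, pointing downhill and 30 degrees outward), growing as it swings inward over the gutter to its end stop at 2.09, square across just downhill of the nest. It starts at 0 to 0.35 and stays where it is left (about 1 N moves it).
- gate_pivot (a point): The gate's hinge axis, at mid height of the bar (x = 36 mm, y = 50 mm, 76 mm high in the gutter frame). The post is 16 mm thick, the hinge hub 18 mm.
- gate_pin (a point): Middle of the upright black pin near the gate's free end, 65 mm from the hinge axis; pin 10 mm in diameter, from the bar to 108 mm above the table (this point 94 mm high). Push it, or the bar, sideways.
- bush_a: Small brass bushing standing upright on the table, 32 mm diameter, 30 mm tall; leave it. Origin at its foot.
- bush_b: Another like bush_a.
- bush_c: Another like bush_a.
- spool_a: Clear (milky-looking) plastic spool standing on the table, 40 mm diameter, 36 mm tall; leave it. Origin at its foot.
- spool_b: Another like spool_a.
- driver: Screwdriver lying on the table; leave it. Origin at the middle of its underside.
- oil: White plastic bottle standing on the table, 44 mm diameter, 110 mm tall; leave it. Origin at its foot.
Things that resemble listed ones, but are neither listed nor needed, are in the scene too. What is shaped like the bushing but green or turquoise is not meant.

How it is judged:
By the outcome, as a careful person would: the job done as asked, in the order asked, and still so for the second after the job is handed in, with the robot touching nothing.
It also fails if it takes over 54 s, if anything falls off the work surface, if the arm or the gripper's body presses on something with over 40 N, if the wrist force passes 120 N, or if a joint passes its speed limit or range.

## Robot

A 7-joint arm with a two-finger parallel gripper is mounted at the origin on the work surface. World frame = base frame: x ahead of the robot, y to its left, z up, the work surface at z = 0. Lengths are in m, angles in rad, forces in N, time in s.
With the tool pointing down it reaches from about 0.425 to 0.875 m from the base axis. Payload 4.7 kg.
Tool frame: the origin (TCP) lies midway between the tips of the shut fingers; the grasp point (between the pads) lies 19 mm behind it; y points along the fingers, z is the direction in which the jaws open and shut, and the axes are right-handed (so a half turn about y gives the same grasp; the last joint's range is limited). The gripper opens to 87 mm and grips with 3 to 60 N. Pads are 19 mm wide; open, the fingers measure 117 mm over their backs; the gripper's body (75 mm by 190 mm) begins 51 mm behind the grasp point.
Start: joints at [1.178, 0.321, -0.07, 1.45, 0.023, 1.371, -0.057], TCP at [0.257, -0.597, 0.223] pointing down, gripper open.
Joint ranges: [-2.86, 2.86], [-0.3, 2.09], [-1.38, 1.24], [0.06, 2.45], [-1.56, 4.7], [0.09, 2.05], [-2.69, 2.69]. Speed limits (rad/s): [2.57, 2.57, 3.14, 3.14, 3.14, 3.14, 3.14].

## Interface

Orientations are given as a rotation vector (axis times angle).
In Python, from bench import ctrl gives the robot as it stands.
- The arm moves only by the tool play_rows, never from a script. Its arguments are lists of equal length, an entry for each row: "translation": the shift along the tool's x, y, z in mm, a list of three; "turn": the turn, a rotation vector about the tool's x, y, z in rad, a list of three; "fingers": the opening, from -1 (shut) to 1 (fully open), so that 0 is half open. In form: {"translation": [[dx, dy, dz], ...], "turn": [[wx, wy, wz], ...], "fingers": [fingers, ...]}. A call has exactly 10 rows; each row shifts and turns the commanded pose from where the row before left it, along the tool's axes as they then stand; what a row does not reach is not made up. A row lasts 1/12 s, in which the tool goes at most 41.7 mm and 7.16 degrees, less where a joint would pass 70% of its speed; a pose out of reach is approached as far as the arm can. A call with a gripper value outside its range is refused whole. The fingers move at their own pace and stop on an object; "grip_force" is the grip in N (left out, the last holds). Time passes only in rows, so rows that do not move let the fingers close, or fill a call up. It gives the time, the measured TCP pose, the force and the opening at its end, in the units of the state.
- ctrl.get_state(): the state, without advancing time (a new reading comes with each control period).
- ctrl.get_image(name): name is "scene" or "top" or "wrist"; returns the picture (384x512x3 uint8, blue, green, red); there is no depth.
- ctrl.camera_info(name): a dict with "camera_matrix" (3x3 intrinsics, pixels), "R" (3x3) and "t" (3): a world point X has camera coordinates R X + t. Camera axes: x right, y down, z forward; pixel columns grow to the right and rows downward; lengths in m; the calibration is good to about 2 mm. The wrist camera is an equidistant fisheye: a pixel r from the principal point sees the ray r / f radians off the axis. A picture is of the moment at which its call begins: read the wrist's pose just before it. camera_info takes no time and is no camera call; for the wrist camera it gives the pose at the moment of the call.
- ctrl.close_job(): hands the job in, once; it reports no verdict.
The state is a dict: "time": time; "joint_positions": joint angles; "qd": joint speeds; "joint_torque": joint torques, N m; "position": TCP position; "tool_rot": TCP orientation; "ft_force": force on the tool from outside, world axes, zero at the start; "torque": the same for the moment, N m; "grip_width": opening from 0.0 (shut) to 1.0 (fully open).
Only numpy, scipy, OpenCV 4.12 (cv2) and the standard library are available. Lean on these libraries where they do the work, as an engineer would, in place of code of your own. Each camera call takes 0.05 s, during which the arm holds its last target.

## Working session

There is one attempt and no reset: what is moved stays moved. The work goes in short steps, Python scripts to look and compute and a tool call to move; the robot and the scene stay as the last step left them, time stands still between calls to the robot, and variables do not carry over. Pictures are saved under pics/ and viewed, and the job is handed in when it is done.

Besides the shell and the picture viewer there is one more tool, called after "Call:" as a command line: name --argument value ..., lists and objects as JSON in quotes. play_rows: Moves the arm, as the interface text tells. Its arguments: {"type":"object","properties":{"translation":{"type":"array"},"turn":{"type":"array"},"fingers":{"type":"array"},"grip_force":{"type":"number"}},"required":["translation","turn","fingers"]}

```bash
ls; mkdir -p pics; python3 - <<'E'
from bench import ctrl
import cv2,numpy as np
np.set_printoptions(precision=4,suppress=True)
s=ctrl.get_state()
for k,v in s.items(): print(k,v)
for n in ("scene","top"):
    cv2.imwrite(f"pics/{n}0.png",ctrl.get_image(n))
    i=ctrl.camera_info(n); print(n,i["camera_matrix"],i["R"],i["t"])
E
```

```text
pics
time 0.0
joint_positions [ 1.1781  0.3218 -0.0701  1.4516  0.0226  1.3708 -0.0569]
qd [ 0.0003  0.0004  0.001   0.001   0.     -0.0003  0.0011]
joint_torque [ -0.     -49.13    -0.4039 -31.2532  -0.0639   0.0436   0.0002]
position [ 0.2569 -0.5965  0.2215]
tool_rot [-0.4125  1.9997 -1.9959]
ft_force [ 0.8384 -0.2571  0.1371]
torque [-0.0337  0.0011 -0.0505]
grip_width 1.0028593788987294
scene [[498.4954   0.     256.4603]
 [  0.     498.4954 185.6912]
 [  0.       0.       1.    ]] [[-0.5594  0.8286  0.0229]
 [ 0.4577  0.3318 -0.8249]
 [-0.691  -0.451  -0.5649]] [ 0.2546 -0.1692  1.6485]
top [[388.9073   0.     256.1934]
 [  0.     388.9073 190.626 ]
 [  0.       0.       1.    ]] [[ 0.0163 -0.9999  0.0031]
 [-0.9869 -0.0166 -0.1607]
 [ 0.1607 -0.0005 -0.987 ]] [0.0255 0.502  1.0055]
```

View pics/scene0.png

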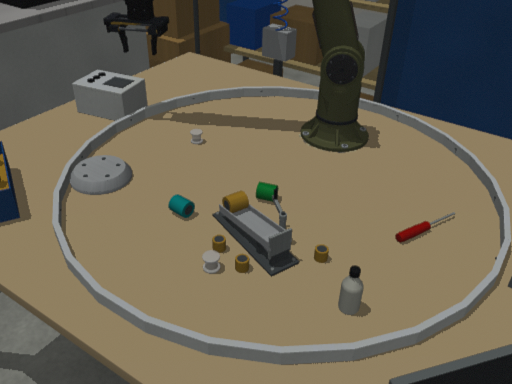

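View pics/top0.png

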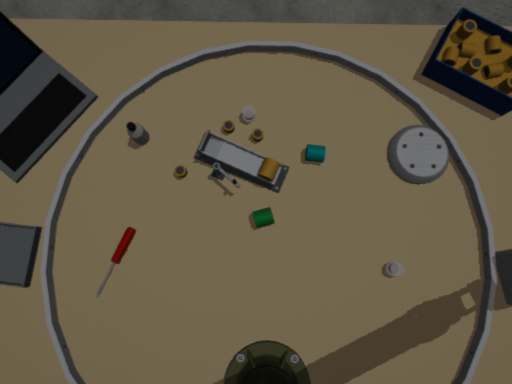

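```bash
python3 - <<'E'
import cv2
a=cv2.imread("pics/top0.png")[120:240,180:300]
b=cv2.imread("pics/scene0.png")[175:280,195:315]
cv2.imwrite("pics/topc.png",cv2.resize(a,(600,600),interpolation=cv2.INTER_CUBIC))
cv2.imwrite("pics/scenec.png",cv2.resize(b,None,fx=5,fy=5,interpolation=cv2.INTER_CUBIC))
E
```

```text
(no output)
```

View pics/topc.png

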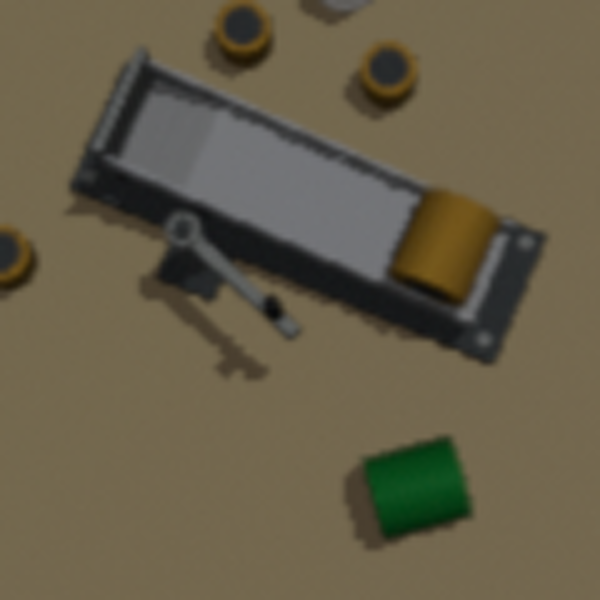

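View pics/scenec.png

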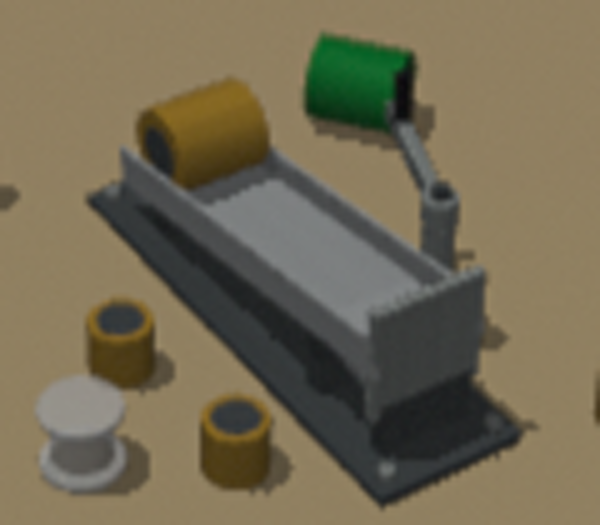

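```bash
cat > h.py <<'E'
import numpy as np,cv2
from bench import ctrl
from scipy.spatial.transform import Rotation as Ro
np.set_printoptions(precision=4,suppress=True)
def ray(cam,px):
    i=ctrl.camera_info(cam);K=i["camera_matrix"];R=np.array(i["R"]);t=np.array(i["t"])
    d=R.T@np.linalg.inv(K)@np.array([px[0],px[1],1.]); return -R.T@t,d/np.linalg.norm(d)
def plane(cam,px,z):
    o,d=ray(cam,px); return o+d*(z-o[2])/d[2]
def proj(cam,X):
    i=ctrl.camera_info(cam);p=np.array(i["camera_matrix"])@(np.array(i["R"])@np.asarray(X)+np.array(i["t"]));return p[:2]/p[2]
def tri(p1,p2):
    A=np.zeros((3,3));b=np.zeros(3);L=[ray("top",p1),ray("scene",p2)]
    for o,d in L:
        P=np.eye(3)-np.outer(d,d);A+=P;b+=P@o
    X=np.linalg.solve(A,b);return X,[np.linalg.norm((np.eye(3)-np.outer(d,d))@(X-o)) for o,d in L]
T=lambda x,y:(180+x/5-.4,120+y/5-.4)
S=lambda x,y:(195+x/5-.4,175+y/5-.4)
E
python3 - <<'E'
from h import *
# plate corners at z=.008 ; gutter frame
obs=[("top",T(545,233),(-.13,-.04,.008)),("top",T(495,362),(-.13,.04,.008)),("top",T(72,187),(.13,.04,.008)),
("scene",S(88,200),(-.13,-.04,.008)),("scene",S(518,435),(.13,.04,.008)),("scene",S(383,503),(.13,-.04,.008)),
]
W=[plane(c,p,g[2]) for c,p,g in obs]
for w in W: print(w)
G=np.array([o[2][:2] for o in obs]);Wp=np.array([w[:2] for w in W])
gm,wm=G.mean(0),Wp.mean(0);H=(G-gm).T@(Wp-wm)
th=np.arctan2(H[0,1]-H[1,0],H[0,0]+H[1,1]);c,s=np.cos(th),np.sin(th);R=np.array([[c,-s],[s,c]])
t=wm-R@gm
print("th",th,np.degrees(th),"t",t);print("res mm",(Wp-(G@R.T+t))*1e3)
print("plate len", np.linalg.norm(W[1]-W[2]),np.linalg.norm(W[0]-W[1]),np.linalg.norm(W[4]-W[5]),np.linalg.norm(W[3]-W[5]))
g=lambda p:np.r_[R@np.array(p[:2])+t,p[2]]
for n,p in dict(bush=(-.105+.023*np.cos(.1396)-.023*np.sin(.1396),0,.032+.026),hub=(.036,.05,.085),stopc=(.091,-.03,.09),stopc2=(.091,.03,.09),nest=(.068,0,.0736)).items():
    print(n,g(p),"top",(proj("top",g(p))-[180,120]+.4)*5,"scene",(proj("scene",g(p))-[195,175]+.4)*5)
X,e=tri(T(273,308),S(397,110));print("pin?",X,e)
X,e=tri(T(183,229),S(440,190));print("hub",X,e, "gutter",R.T@(X[:2]-t))
w=plane("top",T(273,305),.108);gp=R.T@(w[:2]-t);print("pin top gutter",gp, "dist",np.linalg.norm(gp-[.036,.05]), "ang",np.degrees(np.arctan2(gp[1]-.05,gp[0]-.036)))
w=plane("top",T(294,330),.082);gp=R.T@(w[:2]-t);print("bar end gutter",gp, "dist",np.linalg.norm(gp-[.036,.05]), "ang",np.degrees(np.arctan2(gp[1]-.05,gp[0]-.036)))
E
```

```text
[ 0.5778 -0.0559  0.008 ]
[ 0.504  -0.0284  0.008 ]
[0.5997 0.2103 0.008 ]
[ 0.5812 -0.0507  0.008 ]
[0.6043 0.2147 0.008 ]
[0.6762 0.188  0.008 ]
th 1.1909263429604484 68.23505316258331 t [0.5905 0.0797]
res mm [[-1.7178  0.0107]
 [-1.1443 -2.1329]
 [-1.879  -4.9336]
 [ 1.7026  5.199 ]
 [ 2.7282 -0.5763]
 [ 0.3103  2.4332]]
plate len 0.2571267746375135 0.07869268770154537 0.07666211046242011 0.2569152587926068
bush [0.5589 0.0003 0.058 ] top [447.5933 244.9754] scene [194.9072 134.2117]
hub [0.5574 0.1316 0.085 ] top [196.9347 232.1751] scene [425.2647 183.7481]
stopc [0.6521 0.1531 0.09  ] top [161.0168  53.2927] scene [352.4602 300.1277]
stopc2 [0.5964 0.1753 0.09  ] top [114.5752 155.5313] scene [463.0933 253.0051]
nest [0.6157 0.1428 0.0736] top [181.3149 129.2922] scene [376.6138 277.0188]
pin? [0.5177 0.0909 0.0868] [np.float64(6.373976019373462e-05), np.float64(6.373976019373762e-05)]
hub [0.5585 0.1395 0.0856] [np.float64(0.0006927308950115472), np.float64(0.0006927308950115506)] gutter [0.0437 0.0519]
pin top gutter [-0.0185  0.0737] dist 0.05941173919650913 ang 156.53424060684395
bar end gutter [-0.0305  0.0776] dist 0.07198445859223054 ang 157.49091068874392
```

```bash
python3 - <<'E'
import cv2
a=cv2.imread("pics/top0.png")
cv2.imwrite("pics/topL.png",cv2.resize(a[128:188,190:255],None,fx=10,fy=10,interpolation=cv2.INTER_CUBIC))
cv2.imwrite("pics/topR.png",cv2.resize(a[143:203,233:298],None,fx=10,fy=10,interpolation=cv2.INTER_CUBIC))
b=cv2.imread("pics/scene0.png")
cv2.imwrite("pics/scR.png",cv2.resize(b[210:280,250:310],None,fx=8,fy=8,interpolation=cv2.INTER_CUBIC))
cv2.imwrite("pics/scL.png",cv2.resize(b[180:250,205:285],None,fx=8,fy=8,interpolation=cv2.INTER_CUBIC))
E
```

```text
(no output)
```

View pics/topL.png

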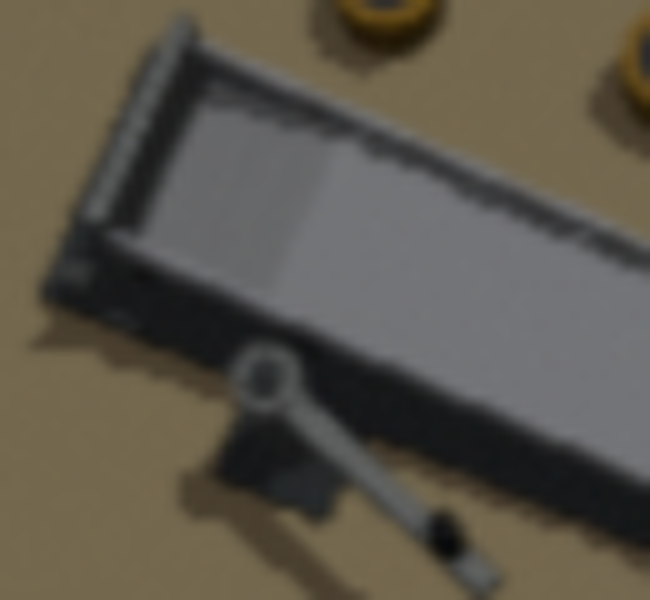

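View pics/topR.png

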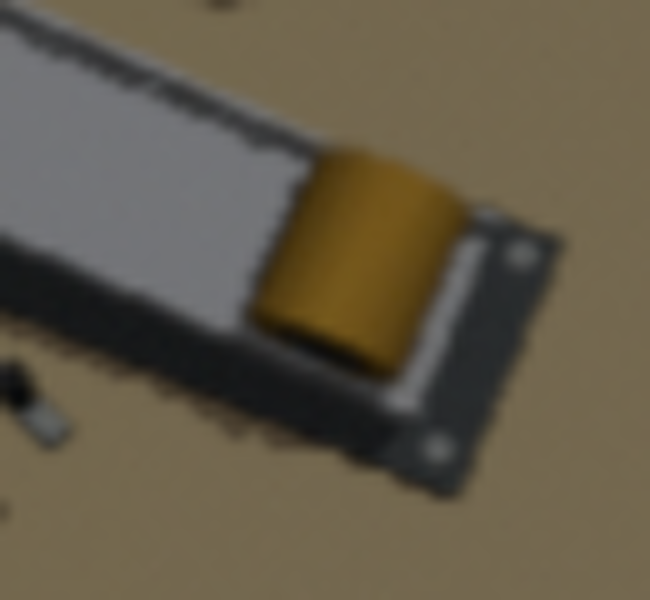

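View pics/scR.png

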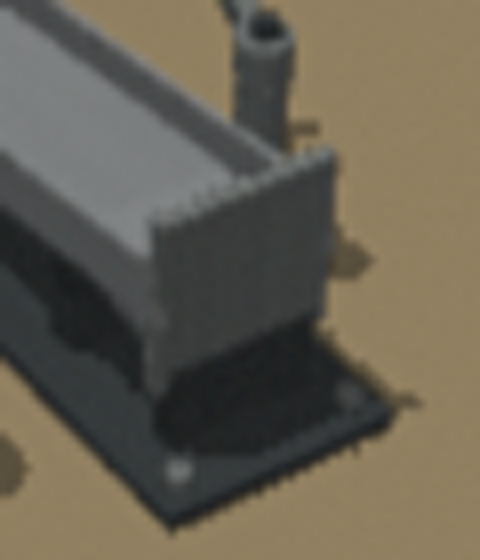

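View pics/scL.png

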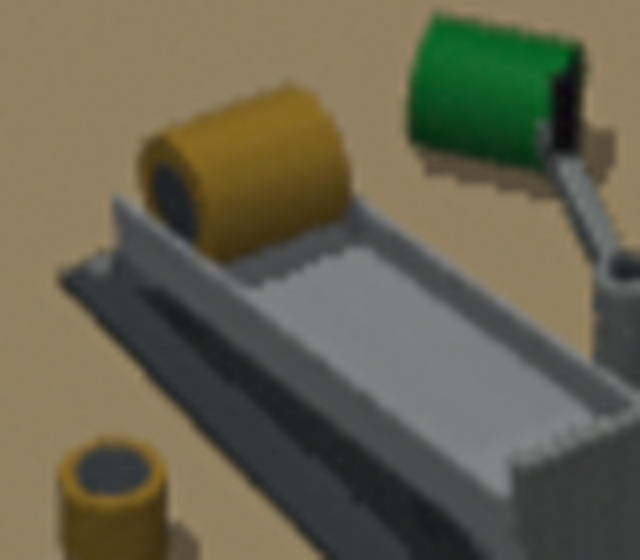

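```bash
cat > fit.py <<'E'
from h import *
from scipy.optimize import least_squares
L=lambda x,y:np.array([190+x/10-.45,128+y/10-.45]);Rr=lambda x,y:np.array([233+x/10-.45,143+y/10-.45])
SR=lambda x,y:np.array([250+x/8-.44,210+y/8-.44]);SL=lambda x,y:np.array([205+x/8-.44,180+y/8-.44])
obs=[("plA","top",Rr(562,240),(-.13,-.04,.008)),("plB","top",Rr(455,497),(-.13,.04,.008)),("plC","top",L(42,295),(.13,.04,.008)),
("hub","top",L(265,377),(.036,.05,.085)),("crest","top",L(270,290),(.05,.027,.054)),
("lipend","top",Rr(470,300),(-.110,0,.038)),
("s1","scene",SR(172,530),(.13,-.04,0)),("s2","scene",SR(395,422),(.13,.04,0)),("s3","scene",SL(62,285),(-.13,-.04,0)),
("hub","scene",SR(267,27),(.036,.05,.085)),]
def tf(q,p):
    c,s=np.cos(q[0]),np.sin(q[0]);return np.array([q[1]+c*p[0]-s*p[1],q[2]+s*p[0]+c*p[1],p[2]])
def f(q):
    r=[]
    for n,c,px,g in obs:
        b=q[3:5] if c=="top" else q[5:7]
        r+=list(proj(c,tf(q,g))+b-px)
    return np.r_[r,q[3:]/1.5]
s=least_squares(f,[1.19,.59,.08,0,0,0,0],loss="soft_l1")
print(s.x,np.degrees(s.x[0]))
r=f(s.x)
for o,e in zip(obs,r[:-4].reshape(-1,2)): print(o[0],o[1],e)
np.save("q.npy",s.x[:3])
E
python3 fit.py
```

```text
[ 1.1837  0.5885  0.0802  0.3371 -0.8425  0.5017 -0.4079] 67.82300290425277
plA top [-0.0193 -0.7487]
plB top [-0.2898 -0.5274]
plC top [-1.3035 -1.2103]
hub top [2.9695 0.5585]
crest top [2.2534 2.1272]
lipend top [-2.2957  1.2092]
s1 scene [-0.0891  0.7145]
s2 scene [0.7308 0.7166]
s3 scene [ 0.1965 -0.0766]
hub scene [-2.1343 -2.2313]
```

```bash
python3 - <<'E'
s=open('fit.py').read()
s=s.replace('Rr(470,300)','Rr(440,322)').replace('("s1",','("stopin","top",L(150,125),(.091,0,.09)),("s1",').replace("(.13,-","(.13+d,-").replace("(.13,.","(.13+d,.").replace("(-.13,","(-.13+d,")
open('fit.py','w').write(s)
E
sed -i 's/^obs=/def mk(d): return /; s/    for n,c,px,g in obs:/    for n,c,px,g in mk(q[7]):/; s/,0,0,0,0\],/,0,0,0,0,0],/; s/q\[3:\]\/1.5/q[3:7]\/1.5/; s/zip(obs/zip(mk(0)/' fit.py; python3 fit.py
```

```text
[ 1.1848  0.5903  0.0869  0.327  -0.5114  0.4294 -0.0187 -0.0091] 67.88663607203222
plA top [0.5988 0.1149]
plB top [0.3624 0.3604]
plC top [-0.7226 -0.2467]
hub top [0.424  0.2001]
crest top [-0.2185  1.7952]
lipend top [-1.744  -1.3836]
stopin top [ 0.2915 -0.267 ]
s1 scene [-0.361   0.3257]
s2 scene [0.392  0.3541]
s3 scene [-0.0562 -0.2265]
hub scene [-0.1546 -0.4551]
```

```bash
cat >> h.py <<'E'
def g2w(p,q=None):
    q=np.load("q.npy") if q is None else q
    c,s=np.cos(q[0]),np.sin(q[0]);return np.array([q[1]+c*p[0]-s*p[1],q[2]+s*p[0]+c*p[1],p[2]])
def w2g(p):
    q=np.load("q.npy");c,s=np.cos(q[0]),np.sin(q[0]);d=np.asarray(p)[:2]-q[1:3];return np.array([c*d[0]+s*d[1],-s*d[0]+c*d[1],p[2]])
def target_R(sign=1):
    th=np.load("q.npy")[0];x=np.array([np.cos(th),np.sin(th),0])*sign;y=np.array([0,0,-1.]);return np.c_[x,y,np.cross(x,y)]
def plan(pg,sign=1):
    s=ctrl.get_state();R=Ro.from_rotvec(s["tool_rot"]).as_matrix();p=np.array(s["position"]);Rt=target_R(sign)
    print("t",s["time"],"at gutter mm",w2g(p)*1e3,"F",np.array(s["ft_force"]),"grip",s["grip_width"])
    print("now axes\n",R,"\nturn (tool)",Ro.from_matrix(R.T@Rt).as_rotvec(),"shift in target axes mm",Rt.T@(g2w(np.array(pg)/1e3)-p)*1e3,"in now axes",R.T@(g2w(np.array(pg)/1e3)-p)*1e3)
    print("q",np.array(s["joint_positions"]))
E
python3 - <<'E'
from h import *
# bushing blob
for cam in("top","scene"):
    a=cv2.imread(f"pics/{cam}0.png");h=cv2.cvtColor(a,cv2.COLOR_BGR2HSV)
    m=cv2.inRange(h,(12,150,40),(28,255,255))
    n,l,st,c=cv2.connectedComponentsWithStats(m)
    print(cam,[(c[i],st[i]) for i in range(1,n) if st[i,4]>25])
b=g2w((-.0919,0,.0571));print("exp bush",b,proj("top",b),proj("scene",b))
for s in(1,-1): plan((-130,0,200),s)
E
```

```text
top [(array([479.0425,  54.0353]), array([ 438,   19,   74,   71, 2634], dtype=int32)), (array([228.1429, 126.9184]), array([223, 120,  11,  12,  49], dtype=int32)), (array([257.1176, 135.2745]), array([252, 129,  11,  11,  51], dtype=int32)), (array([268.646 , 168.2715]), array([259, 158,  20,  23, 291], dtype=int32)), (array([181.   , 172.125]), array([175, 165,  12,  13,  56], dtype=int32))]
scene [(array([121.8605,  22.9302]), array([111,  22,  25,   3,  43], dtype=int32)), (array([  2.4895, 174.2684]), array([  0, 154,   8,  36, 190], dtype=int32)), (array([236.7041, 200.855 ]), array([223, 191,  25,  21, 338], dtype=int32)), (array([218.8583, 245.0315]), array([213, 236,  13,  16, 127], dtype=int32)), (array([320.5972, 255.1806]), array([314, 245,  14,  18, 144], dtype=int32)), (array([241.6923, 265.1538]), array([235, 255,  14,  18, 143], dtype=int32))]
exp bush [0.5557 0.0017 0.0571] [268.5766 169.8191] [234.7917 201.315 ]
t 0.1 at gutter mm [-758.5892   51.5662  221.5686] F [-0.272  -1.1454  0.3952] grip 1.0019366472347238
now axes
 [[-0.9184 -0.0008  0.3957]
 [-0.3957  0.0016 -0.9184]
 [ 0.0001 -1.     -0.0017]] 
turn (tool) [0.0007 2.3635 0.0021] shift in target axes mm [628.5892  21.5686 -51.5662] in now axes [-483.9317   22.235  -404.431 ]
q [ 1.1781  0.3218 -0.0701  1.4515  0.0226  1.3708 -0.0569]
t 0.1 at gutter mm [-758.5892   51.5662  221.5686] F [-0.272  -1.1454  0.3952] grip 1.0019366472347238
now axes
 [[-0.9184 -0.0008  0.3957]
 [-0.3957  0.0016 -0.9184]
 [ 0.0001 -1.     -0.0017]] 
turn (tool) [ 0.0017 -0.778  -0.0006] shift in target axes mm [-628.5892   21.5686   51.5662] in now axes [-483.9317   22.235  -404.431 ]
q [ 1.1781  0.3218 -0.0701  1.4515  0.0226  1.3708 -0.0569]
```

Call:
play_rows --translation '[[-24, 0, -20], [-24, 0, -20], [-24, 0, -20], [-24, 0, -20], [-24, 0, -20], [-24, 0, -20], [-24, 0, -20], [-24, 0, -20], [-24, 0, -20], [-24, 0, -20]]' --turn '[[0, 0, 0], [0, 0, 0], [0, 0, 0], [0, 0, 0], [0, 0, 0], [0, 0, 0], [0, 0, 0], [0, 0, 0], [0, 0, 0], [0, 0, 0]]' --fingers '[-1, -1, -1, -1, -1, -1, -1, -1, -1, -1]'

```text
time: 0.93
position: [0.3986, -0.3167, 0.2222]
tool_rot: [-0.413, 1.998, -1.998]
ft_force: [0.8, -0.0, 1.1]
grip_width: 0.324
```

Call:
play_rows --translation '[[-24, 0, -20], [-24, 0, -20], [-24, 0, -20], [-24, 0, -20], [-24, 0, -20], [-24, 0, -20], [-24, 0, -20], [-24, 0, -20], [0, 0, 0], [0, 0, 0]]' --turn '[[0, 0, 0], [0, 0, 0], [0, 0, 0], [0, 0, 0], [0, 0, 0], [0, 0, 0], [0, 0, 0], [0, 0, 0], [0, -0.1, 0], [0, -0.1, 0]]' --fingers '[-1, -1, -1, -1, -1, -1, -1, -1, -1, -1]'

```text
time: 1.77
position: [0.512, -0.0925, 0.2222]
tool_rot: [-0.595, 1.87, -1.868]
ft_force: [-0.6, -0.4, -0.1]
grip_width: 0.004
```

Call:
play_rows --translation '[[0, 0, 0], [0, 0, 0], [0, 0, 0], [0, 0, 0], [0, 0, 0], [0, 0, 0], [0, 0, 0], [0, 0, 0], [0, 0, 0], [0, 0, 0]]' --turn '[[0, -0.1, 0], [0, -0.1, 0], [0, -0.1, 0], [0, -0.1, 0], [0, -0.1, 0], [0, -0.078, 0], [0, 0, 0], [0, 0, 0], [0, 0, 0], [0, 0, 0]]' --fingers '[-1, -1, -1, -1, -1, -1, -1, -1, -1, -1]'

```text
time: 2.6
position: [0.5114, -0.0954, 0.2224]
tool_rot: [-1.001, 1.489, -1.489]
ft_force: [0.4, -1.6, -0.6]
grip_width: 0.007
```

```bash
python3 - <<'E'
from h import *
plan((-150,0,60),-1)
i=ctrl.camera_info("wrist");print(i["camera_matrix"],"R",np.array(i["R"]),"C",-np.array(i["R"]).T@np.array(i["t"]))
np.savez("w1.npz",K=i["camera_matrix"],R=i["R"],t=i["t"])
cv2.imwrite("pics/w1.png",ctrl.get_image("wrist"))
E
```

```text
t 2.6 at gutter mm [-198.5934    4.4912  222.3983] F [ 0.3796 -1.6111 -0.6087] grip 0.006759720905716519
now axes
 [[-0.3778 -0.0003  0.9259]
 [-0.9259 -0.     -0.3778]
 [ 0.0001 -1.     -0.0002]] 
turn (tool) [ 0.0002 -0.0015  0.0001] shift in target axes mm [-48.5934 162.3983   4.4912] in now axes [-48.6208 162.391    4.4592]
q [ 0.6623  0.0737 -0.5511  1.7533  0.0398  1.3259 -0.2846]
[[297.3186   0.     253.3177]
 [  0.     297.3186 195.1634]
 [  0.       0.       1.    ]] R [[ 0.9259 -0.3779 -0.0003]
 [-0.3643 -0.8929  0.2646]
 [-0.1002 -0.2449 -0.9644]] C [ 0.5386 -0.0276  0.3852]
```

View pics/w1.png

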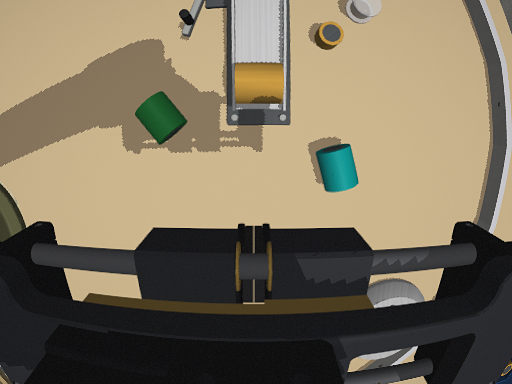

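```bash
cat >> h.py <<'E'
def wray(px,f="w1.npz"):
    d=np.load(f);K=d["K"];R=d["R"];t=d["t"]
    v=np.array([(px[0]-K[0,2]),(px[1]-K[1,2])]);r=np.linalg.norm(v);a=r/K[0,0]
    c=np.r_[v/r*np.sin(a),np.cos(a)];return -R.T@t,R.T@c
def wplane(px,z,f="w1.npz"):
    o,d=wray(px,f);return o+d*(z-o[2])/d[2]
E
python3 - <<'E'
from h import *
a=cv2.imread("pics/w1.png")[0:140,170:310]
cv2.imwrite("pics/w1c.png",cv2.resize(a,None,fx=4.2,fy=4.2,interpolation=cv2.INTER_CUBIC))
E
```

```text
(no output)
```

View pics/w1c.png

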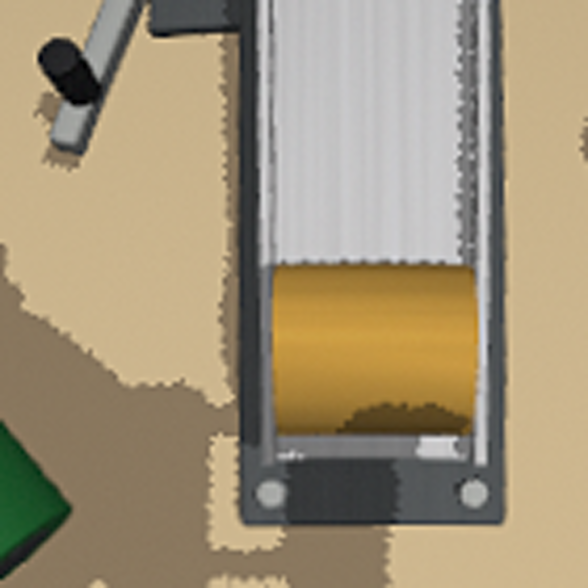

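```bash
python3 - <<'E'
from h import *
C=lambda x,y:(170+x/4.2-.38,y/4.2-.38)
for n,p,z in [("plateL",C(241,520),.008),("plateR",C(503,520),.008),("bushL end",C(273,345),.08),("bushR",C(477,345),.08),("wallL low end",C(268,462),.043),("wallR",C(482,462),.043),("bush bottom edge",C(375,433),.055),("bush top edge",C(375,265),.060),("plateR far",C(500,100),.008),("plateL far",C(241,200),.008),("pin top",C(55,50),.108),("bar end",C(68,145),.082),("bolts",C(270,493),.01),("bolts",C(474,493),.01)]:
    print(n,w2g(wplane(p,z))*1e3)
E
```

```text
plateL [-135.1769   38.066     8.    ]
plateR [-135.0881  -40.6385    8.    ]
bushL end [-90.449   23.6949  80.    ]
bushR [-90.2897 -25.4047  80.    ]
wallL low end [-118.4583   27.4836   43.    ]
wallR [-118.3378  -30.5248   43.    ]
bush bottom edge [-111.1979   -1.2582   55.    ]
bush top edge [-67.0483  -1.2212  60.    ]
plateR far [ -3.7058 -40.0228   8.    ]
plateL far [-36.692   37.7323   8.    ]
pin top [-20.7436  71.6925 108.    ]
bar end [-37.2621  73.9898  82.    ]
bolts [-127.1194   29.1421   10.    ]
bolts [-127.0374  -31.5976   10.    ]
```

```bash
python3 - <<'E'
from h import *
q=np.load("q.npy");w=g2w((.0015,-.0012,0));q[1:3]=w[:2];np.save("q.npy",q);print(q)
plan((-142,0,48),-1)
E
```

```text
[1.1848 0.592  0.0878]
t 2.65 at gutter mm [-200.0839    5.6446  222.4694] F [ 0.1477  0.2297 -0.2962] grip 0.0020341854452863932
now axes
 [[-0.3775 -0.0001  0.926 ]
 [-0.926  -0.0001 -0.3775]
 [ 0.0001 -1.     -0.0001]] 
turn (tool) [ 0.0001 -0.0011  0.0001] shift in target axes mm [-58.0839 174.4694   5.6446] in now axes [-58.115  174.4606   5.5975]
q [ 0.6623  0.0736 -0.5511  1.7532  0.0398  1.3259 -0.2843]
```

Call:
play_rows --translation '[[-8, 15, 0.7], [-8, 20, 0.7], [-8, 20, 0.7], [-8, 20, 0.7], [-8, 20, 0.7], [-8, 20, 0.7], [-6, 20, 0.7], [-4, 20, 0.7], [0, 14, 0], [0, 5, 0]]' --turn '[[0, 0, 0], [0, 0, 0], [0, 0, 0], [0, 0, 0], [0, 0, 0], [0, 0, 0], [0, 0, 0], [0, 0, 0], [0, 0, 0], [0, 0, 0]]' --fingers '[-1, -1, -1, -1, -1, -1, -1, -1, -1, -1]'

```text
time: 3.48
position: [0.5368, -0.0433, 0.0461]
tool_rot: [-1.004, 1.491, -1.486]
ft_force: [-1.0, -1.1, 0.0]
grip_width: 0.006
```

```bash
python3 - <<'E'
from h import *
plan((-125,0,49),-1)
i=ctrl.camera_info("wrist")
cv2.imwrite("pics/w2.png",ctrl.get_image("wrist"))
E
```

```text
t 3.4833 at gutter mm [-142.2316    1.7204   46.0866] F [-0.9677 -1.0796  0.0342] grip 0.006346426616537016
now axes
 [[-0.3764 -0.004   0.9264]
 [-0.9264  0.0009 -0.3764]
 [ 0.0007 -1.     -0.004 ]] 
turn (tool) [0.004  0.     0.0007] shift in target axes mm [-17.2316  -2.9134   1.7204] in now axes [-17.2296  -2.9319   1.7087]
q [ 0.5389  0.3012 -0.574   1.9009  0.1917  0.998  -0.5057]
```

View pics/w2.png

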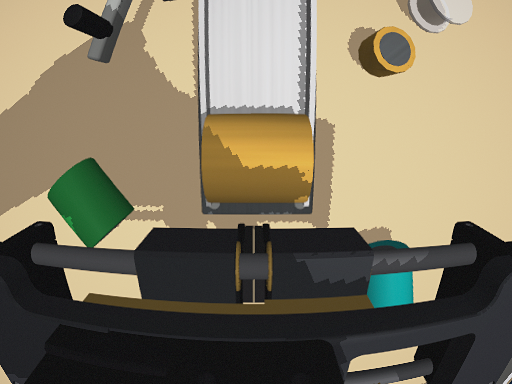

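Call:
play_rows --translation '[[-5, 0, 0.6], [-5, 0, 0.6], [-4, 0, 0.4], [-4, -0.5, 0], [-4, -0.6, 0], [-4, -0.6, 0], [-4, -0.6, 0], [-4, -0.6, 0], [-4, -0.6, 0], [-4, -0.6, 0]]' --turn '[[0, 0, 0], [0, 0, 0], [0, 0, 0], [0, 0, 0], [0, 0, 0], [0, 0, 0], [0, 0, 0], [0, 0, 0], [0, 0, 0], [0, 0, 0]]' --fingers '[-1, -1, -1, -1, -1, -1, -1, -1, -1, -1]'

```text
time: 4.37
position: [0.5559, -0.0052, 0.0527]
tool_rot: [-1.001, 1.488, -1.488]
ft_force: [0.0, -0.8, 1.1]
grip_width: 0.005
```

```bash
python3 - <<'E'
from h import *
plan((-30,0,61.5),-1)
cv2.imwrite("pics/w3.png",ctrl.get_image("wrist"))
E
```

```text
t 4.3667 at gutter mm [-99.7055  -1.5857  52.7012] F [ 0.0053 -0.8158  1.1456] grip 0.004653558635501724
now axes
 [[-0.3765 -0.0001  0.9264]
 [-0.9264 -0.0002 -0.3765]
 [ 0.0002 -1.     -0.    ]] 
turn (tool) [ 0.     -0.      0.0002] shift in target axes mm [-69.7055  -8.7988  -1.5857] in now axes [-69.704   -8.8106  -1.5867]
q [ 0.4724  0.3278 -0.5882  1.8573  0.2115  1.0188 -0.5889]
```

View pics/w3.png

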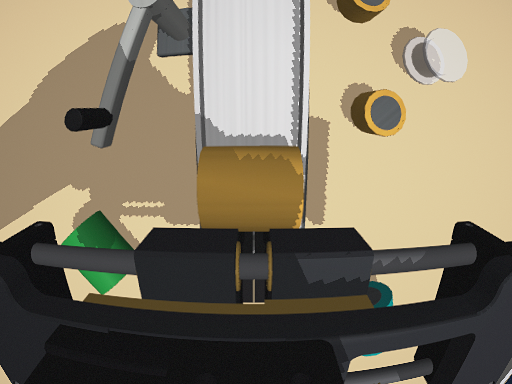

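Call:
play_rows --translation '[[-5, -0.6, -0.4], [-6, -0.8, -0.4], [-6, -0.8, -0.4], [-6, -0.8, -0.4], [-6, -0.8, 0], [-6, -0.8, 0], [-6, -0.8, 0], [-6, -0.8, 0], [-6, -0.8, 0], [-6, -0.8, 0]]' --turn '[[0, 0, 0], [0, 0, 0], [0, 0, 0], [0, 0, 0], [0, 0, 0], [0, 0, 0], [0, 0, 0], [0, 0, 0], [0, 0, 0], [0, 0, 0]]' --fingers '[-1, -1, -1, -1, -1, -1, -1, -1, -1, -1]'

```text
time: 5.25
position: [0.5767, 0.0503, 0.0605]
tool_rot: [-1.001, 1.488, -1.488]
ft_force: [-0.8, -1.6, 1.1]
grip_width: 0.01
```

```bash
python3 - <<'E'
from h import *
plan((15,0,67),-1)
cv2.imwrite("pics/w4.png",ctrl.get_image("wrist"))
E
```

```text
t 5.25 at gutter mm [-40.4593   0.0515  60.459 ] F [-0.8476 -1.5808  1.1085] grip 0.009833500426668296
now axes
 [[-0.3764 -0.0002  0.9264]
 [-0.9264 -0.0001 -0.3764]
 [ 0.0001 -1.     -0.0001]] 
turn (tool) [0.0001 0.     0.0001] shift in target axes mm [-55.4593  -6.541    0.0515] in now axes [-55.4584  -6.5482   0.0516]
q [ 0.3778  0.3686 -0.6041  1.7945  0.238   1.0518 -0.6998]
```

View pics/w4.png

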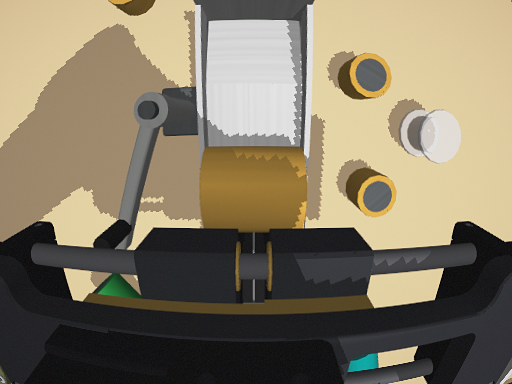

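Call:
play_rows --translation '[[-6, -0.8, 0], [-6, -0.8, 0], [-6, -0.8, 0], [-6, -0.8, 0], [-6, -0.8, 0], [-6, -0.8, 0], [-6, -0.8, 0], [-5, -0.7, 0], [-5, -0.5, 0], [-4, 0, 0]]' --turn '[[0, 0, 0], [0, 0, 0], [0, 0, 0], [0, 0, 0], [0, 0, 0], [0, 0, 0], [0, 0, 0], [0, 0, 0], [0, 0, 0], [0, 0, 0]]' --fingers '[-1, -1, -1, -1, -1, -1, -1, -1, -1, -1]'

```text
time: 6.13
position: [0.5979, 0.1025, 0.0674]
tool_rot: [-1.001, 1.487, -1.487]
ft_force: [-0.1, -0.7, 0.5]
grip_width: 0.003
```

```bash
python3 - <<'E'
from h import *
plan((30,0,67),-1)
cv2.imwrite("pics/w5.png",ctrl.get_image("wrist"))
cv2.imwrite("pics/s5.png",ctrl.get_image("scene"))
E
```

```text
t 6.1333 at gutter mm [15.8257  0.0263 67.3559] F [-0.141  -0.7289  0.4981] grip 0.0034579881518288494
now axes
 [[-0.3762  0.0003  0.9265]
 [-0.9265  0.0003 -0.3762]
 [-0.0004 -1.      0.0002]] 
turn (tool) [-0.0002  0.0003 -0.0004] shift in target axes mm [-14.1743   0.3559   0.0263] in now axes [-14.1742   0.3618   0.0301]
q [ 0.2861  0.4188 -0.6117  1.7195  0.2667  1.0872 -0.7958]
```

View pics/w5.png

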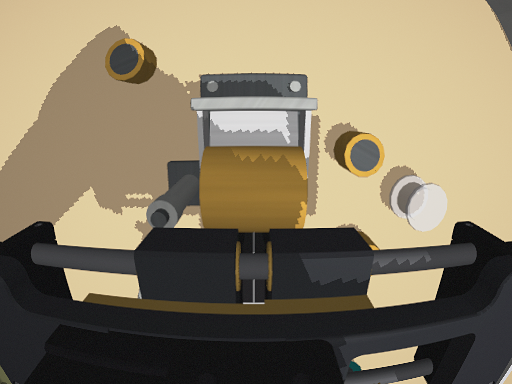

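View pics/s5.png

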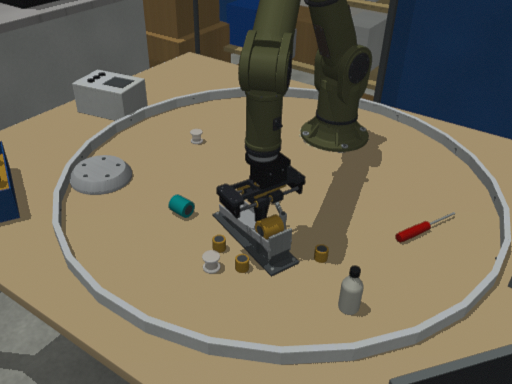

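Call:
play_rows --translation '[[-3, 0, 0], [-3, 0, 0], [-3, 0, 0], [-2, 0, 0], [-2, 0, 0], [-1, 0, 0], [0, 0, 0], [0, 0, 0], [0, 0, 0], [0, 0, 0]]' --turn '[[0, 0, 0], [0, 0, 0], [0, 0, 0], [0, 0, 0], [0, 0, 0], [0, 0, 0], [0, 0, 0], [0, 0, 0], [0, 0, 0], [0, 0, 0]]' --fingers '[-1, -1, -1, -1, -1, -1, -1, -1, -1, -1]'

```text
time: 7.07
position: [0.6029, 0.1144, 0.0672]
tool_rot: [-1.001, 1.488, -1.488]
ft_force: [-0.4, -0.1, 0.0]
grip_width: 0.004
```

```bash
python3 - <<'E'
from h import *
plan((30,0,67),-1)
cv2.imwrite("pics/w6.png",ctrl.get_image("wrist"))
E
```

```text
t 7.0667 at gutter mm [28.734  -0.0868 67.2146] F [-0.3801 -0.0923  0.0112] grip 0.004171468890406578
now axes
 [[-0.3767 -0.      0.9263]
 [-0.9263 -0.0003 -0.3767]
 [ 0.0003 -1.      0.0001]] 
turn (tool) [-0.0001 -0.0003  0.0003] shift in target axes mm [-1.266   0.2146 -0.0868] in now axes [-1.266   0.2143 -0.0871]
q [ 0.2635  0.4336 -0.6115  1.7012  0.2752  1.094  -0.8184]
```

View pics/w6.png

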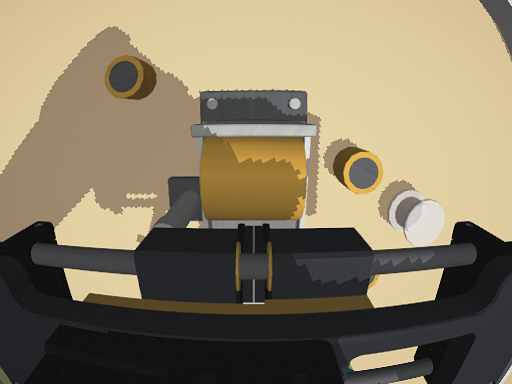

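Call:
play_rows --translation '[[1, -12, 0], [0, -16, 0], [0, -16, 0], [0, -14, 0], [6, 0, -12], [10, 0, -19], [10, 0, -19], [10, 0, -19], [10, 0, -19], [8, 0, -16]]' --turn '[[0, 0, 0], [0, 0, 0], [0, 0, 0], [0, 0, 0], [0, 0, 0], [0, 0, 0], [0, 0, 0], [0, 0, 0], [0, 0, 0], [0, 0, 0]]' --fingers '[-1, -1, -1, -1, -1, -1, -1, -1, -1, -1]'

```text
time: 7.95
position: [0.4845, 0.1027, 0.1259]
tool_rot: [-1.001, 1.487, -1.488]
ft_force: [-0.6, -0.5, 0.5]
grip_width: 0.002
```

```bash
python3 - <<'E'
from h import *
plan((-25,105,86),-1)
i=ctrl.camera_info("wrist");np.savez("w7.npz",K=i["camera_matrix"],R=i["R"],t=i["t"])
cv2.imwrite("pics/w7.png",ctrl.get_image("wrist"))
cv2.imwrite("pics/t7.png",ctrl.get_image("top"))
E
```

```text
t 7.95 at gutter mm [-26.6496 105.12   125.9122] F [-0.6435 -0.4749  0.4944] grip 0.002089349921718954
now axes
 [[-0.3763  0.0003  0.9265]
 [-0.9265 -0.0007 -0.3763]
 [ 0.0005 -1.      0.0005]] 
turn (tool) [-0.0005  0.0001  0.0005] shift in target axes mm [-1.6496 39.9122  0.12  ] in now axes [-1.6705 39.9114  0.0993]
q [ 0.3849  0.1089 -0.6778  1.9283  0.0763  1.1293 -0.7085]
```

View pics/w7.png

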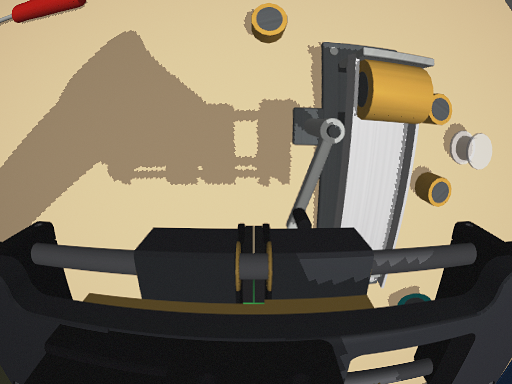

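View pics/t7.png

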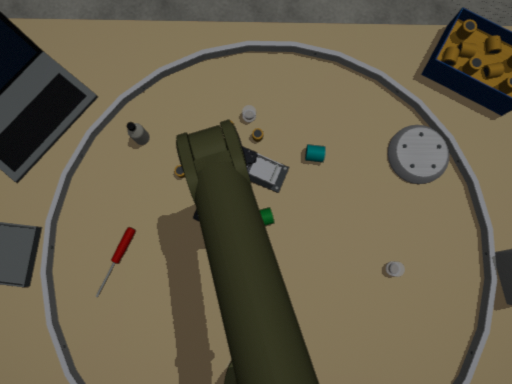

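Call:
play_rows --translation '[[0, 6, 0], [0, 8, 0], [0, 8, 0], [0, 8, 0], [0, 6, 0], [0, 4, 0], [0, 0, 3], [0, 0, 4], [0, 0, 4], [0, 0, 4]]' --turn '[[0, 0, 0], [0, 0, 0], [0, 0, 0], [0, 0, 0], [0, 0, 0], [0, 0, 0], [0, 0, 0], [0, 0, 0], [0, 0, 0], [0, 0, 0]]' --fingers '[-1, -1, -1, -1, -1, -1, -1, -1, -1, -1]'

```text
time: 8.88
position: [0.5007, 0.097, 0.0857]
tool_rot: [-1.0, 1.487, -1.488]
ft_force: [-0.7, -0.3, -0.7]
grip_width: 0.007
```

```bash
python3 - <<'E'
from h import *
plan((-25,90,86),-1)
cv2.imwrite("pics/w8.png",ctrl.get_image("wrist"))
E
```

```text
t 8.8833 at gutter mm [-25.8592  88.0195  85.6517] F [-0.6651 -0.3486 -0.6662] grip 0.0068862988116985815
now axes
 [[-0.3767  0.001   0.9263]
 [-0.9263  0.     -0.3767]
 [-0.0004 -1.      0.0009]] 
turn (tool) [-0.0009 -0.0003 -0.0004] shift in target axes mm [-0.8592 -0.3483 -1.9805] in now axes [-0.8588 -0.3498 -1.9804]
q [ 0.369   0.1937 -0.6637  1.937   0.1371  1.0543 -0.7397]
```

View pics/w8.png

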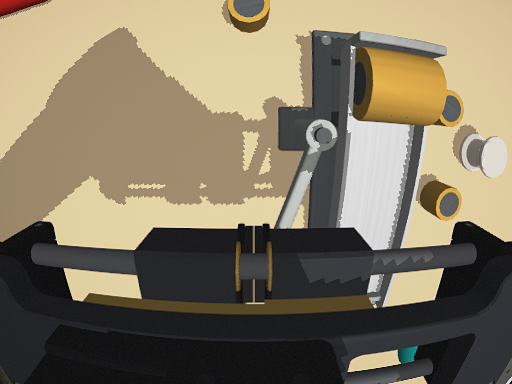

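Call:
play_rows --translation '[[0, 0, 5], [0, 0, 5], [0, 0, 5], [0, 0, 5], [0, 0, 5], [0, 0, 5], [0, 0, 5], [0, 0, 5], [0, 0, 5], [0, 0, 4]]' --turn '[[0, 0, 0], [0, 0, 0], [0, 0, 0], [0, 0, 0], [0, 0, 0], [0, 0, 0], [0, 0, 0], [0, 0, 0], [0, 0, 0], [0, 0, 0]]' --fingers '[-1, -1, -1, -1, -1, -1, -1, -1, -1, -1]'

```text
time: 9.77
position: [0.5458, 0.079, 0.0853]
tool_rot: [-1.001, 1.487, -1.487]
ft_force: [-0.7, 0.9, 0.0]
grip_width: 0.004
```

```bash
python3 - <<'E'
from h import *
plan((-16,24,86),-1)
cv2.imwrite("pics/w9.png",ctrl.get_image("wrist"))
cv2.imwrite("pics/s9.png",ctrl.get_image("scene")[150:290,170:330])
E
```

```text
t 9.7667 at gutter mm [-25.55    39.4437  85.3055] F [-0.7452  0.8542  0.0295] grip 0.004360853541890336
now axes
 [[-0.3763  0.0004  0.9265]
 [-0.9265  0.0006 -0.3763]
 [-0.0007 -1.      0.0002]] 
turn (tool) [-0.0002  0.0002 -0.0007] shift in target axes mm [-9.55   -0.6945 15.4437] in now axes [-9.5477 -0.6854 15.4455]
q [ 0.3656  0.2839 -0.6342  1.8405  0.1891  1.0772 -0.7253]
```

View pics/w9.png

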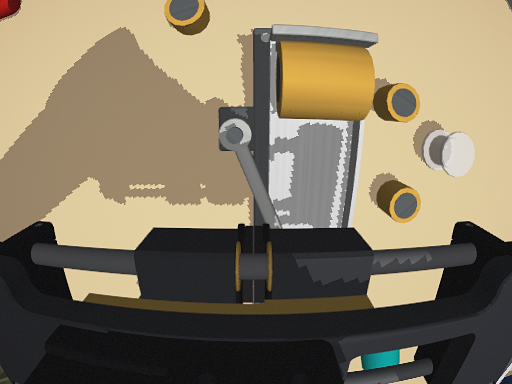

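Call:
play_rows --translation '[[-1, 0, 4], [-2, 0, 4], [-2, 0, 4], [-2, 0, 4], [-2, 0, 2], [0, 0, 0], [8, 0, -3], [10, 0, 0], [10, 0, 0], [8, 0, 0]]' --turn '[[0, 0, 0], [0, 0, 0], [0, 0, 0], [0, 0, 0], [0, 0, 0], [0, 0, 0], [0, 0, 0], [0, 0, 0], [0, 0, 0], [0, 0, 0]]' --fingers '[-1, -1, -1, -1, -1, -1, -1, -1, -1, -1]'

```text
time: 10.7
position: [0.5481, 0.0458, 0.0852]
tool_rot: [-1.001, 1.488, -1.49]
ft_force: [-0.1, -0.5, -0.2]
grip_width: 0.004
```

```bash
python3 - <<'E'
from h import *
plan((-50,-2,86),-1)
i=ctrl.camera_info("wrist");np.savez("w10.npz",K=i["camera_matrix"],R=i["R"],t=i["t"])
cv2.imwrite("pics/w10.png",ctrl.get_image("wrist"))
E
```

```text
t 10.7 at gutter mm [-55.4108  24.7838  85.1733] F [-0.1402 -0.5016 -0.1529] grip 0.003807121722032544
now axes
 [[-0.3778 -0.0002  0.9259]
 [-0.9259 -0.0013 -0.3778]
 [ 0.0013 -1.      0.0003]] 
turn (tool) [-0.0003 -0.0015  0.0013] shift in target axes mm [-5.4108 -0.8267 26.7838] in now axes [-5.4504 -0.8258 26.7757]
q [ 0.4117  0.2786 -0.618   1.8438  0.1834  1.0764 -0.6633]
```

View pics/w10.png

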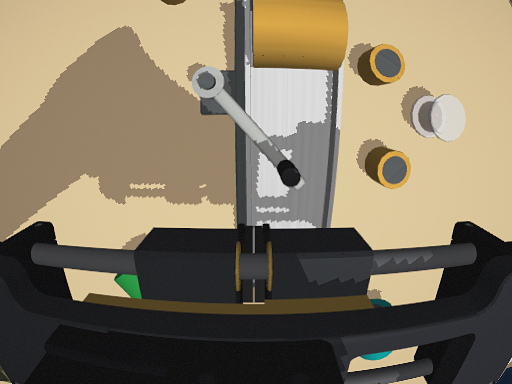

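Call:
play_rows --translation '[[-4, 0, 6], [-4, 0, 8], [-4, 0, 8], [-4, 0, 4], [-5, 0, 0], [-5, 0, 0.5], [-5, 0, 0.5], [-5, 0, 0.5], [-5, 0, 0.5], [-5, 0, 0.5]]' --turn '[[0, 0, 0], [0, 0, 0], [0, 0, 0], [0, 0, 0], [0, 0, 0], [0, 0, 0], [0, 0, 0], [0, 0, 0], [0, 0, 0], [0, 0, 0]]' --fingers '[-1, -1, -1, -1, -1, -1, -1, -1, -1, -1]'

```text
time: 11.58
position: [0.5938, 0.0779, 0.0852]
tool_rot: [-1.001, 1.485, -1.492]
ft_force: [4.9, -8.0, -2.8]
grip_width: 0.005
```

Call:
play_rows --translation '[[-4, 0, 1], [-4, 0, 1], [-4, 0, 1], [-4, 0, 1], [-4, 0, 1], [-4, 0, 1], [-3, 0, 1], [-1, 0, 0], [0, 0, 0], [0, 0, 0]]' --turn '[[0, 0, 0], [0, 0, 0], [0, 0, 0], [0, 0, 0], [0, 0, 0], [0, 0, 0], [0, 0, 0], [0, 0, 0], [0, 0, 0], [0, 0, 0]]' --fingers '[-1, -1, -1, -1, -1, -1, -1, -1, -1, -1]'

```text
time: 12.42
position: [0.6097, 0.1031, 0.0853]
tool_rot: [-1.001, 1.487, -1.488]
ft_force: [0.7, -3.5, 2.1]
grip_width: 0.011
```

```bash
python3 - <<'E'
from h import *
plan((21.5,-8,86),-1)
cv2.imwrite("pics/w11.png",ctrl.get_image("wrist"))
E
```

```text
t 12.4167 at gutter mm [ 20.8086 -10.661   85.3392] F [ 0.7453 -3.5117  2.1273] grip 0.010684555873450512
now axes
 [[-0.3764  0.0002  0.9265]
 [-0.9265 -0.0006 -0.3764]
 [ 0.0004 -1.      0.0004]] 
turn (tool) [-0.0004  0.0001  0.0004] shift in target axes mm [-0.6914 -0.6608 -2.661 ] in now axes [-0.6913 -0.6623 -2.6607]
q [ 0.2796  0.4219 -0.6093  1.6743  0.263   1.1282 -0.788 ]
```

View pics/w11.png

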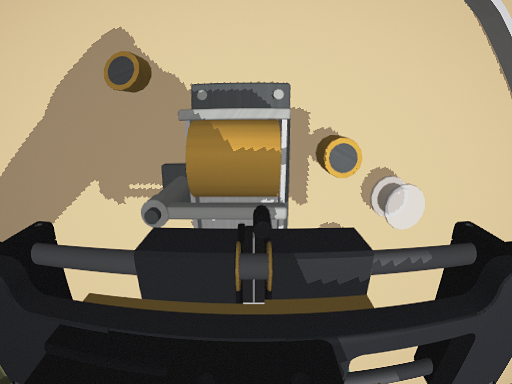

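Call:
play_rows --translation '[[-1, 0, 0], [-1, 0, 0], [-1, 0, 0], [-1, 0, 0], [0, 0, 0], [0, 0, 0], [0, 0, 0], [0, 0, 0], [0, 0, 0], [0, 0, 0]]' --turn '[[0, 0, 0], [0, 0, 0], [0, 0, 0], [0, 0, 0], [0, 0, 0], [0, 0, 0], [0, 0, 0], [0, 0, 0], [0, 0, 0], [0, 0, 0]]' --fingers '[-1, -1, -1, -1, -1, -1, -1, -1, -1, -1]'

```text
time: 13.3
position: [0.6099, 0.1034, 0.0852]
tool_rot: [-1.006, 1.488, -1.493]
ft_force: [-3.2, -9.8, 5.8]
grip_width: 0.005
```

```bash
python3 - <<'E'
from h import *
plan((21.5,-8,86),-1)
E
```

```text
t 13.3 at gutter mm [ 21.2198 -10.7299  85.175 ] F [-3.2224 -9.7549  5.7786] grip 0.0046668667893839015
now axes
 [[-0.3784 -0.0033  0.9256]
 [-0.9256 -0.005  -0.3784]
 [ 0.0059 -1.     -0.0011]] 
turn (tool) [ 0.0011 -0.0021  0.0059] shift in target axes mm [-0.2802 -0.825  -2.7299] in now axes [-0.2695 -0.8236 -2.7314]
q [ 0.2744  0.4255 -0.6076  1.6698  0.2674  1.1343 -0.7947]
```

Call:
play_rows --translation '[[4, 0, 0], [5, 0, 0], [7, 0, 0], [8, 0, 0], [8, 0, 0], [4, -10, 0], [0, -20, 0], [0, -25, 0], [0, -25, 0], [0, -20, 0]]' --turn '[[0, 0, 0], [0, 0, 0], [0, 0, 0], [0, 0, 0], [0, 0, 0], [0, 0, 0], [0, 0, 0], [0, 0, 0], [0, 0, 0], [0, 0, 0]]' --fingers '[-1, -1, -1, -1, -1, -1, -1, -1, -1, -1]'

```text
time: 14.13
position: [0.5979, 0.0738, 0.188]
tool_rot: [-0.999, 1.486, -1.488]
ft_force: [0.2, 0.8, -0.3]
grip_width: 0.005
```

Call:
play_rows --translation '[[20, 0, 0], [25, 0, 0], [25, 0, 0], [25, 0, 0], [25, 0, 0], [20, 0, 0], [10, 0, 0], [0, 0, 0], [0, 0, 0], [0, 0, 0]]' --turn '[[0, 0, 0], [0, 0, 0], [0, 0, 0], [0, 0, 0], [0, 0, 0], [0, 0, 0], [0, 0, 0], [0, 0, 0], [0, 0, 0], [0, 0, 0]]' --fingers '[-1, -1, -1, -1, -1, -1, -1, -1, -1, -1]'

```text
time: 14.97
position: [0.5416, -0.0634, 0.1856]
tool_rot: [-1.001, 1.486, -1.485]
ft_force: [1.2, 0.6, -0.5]
grip_width: 0.004
```

```bash
python3 - <<'E'
from h import *
plan((21.5,-8,86),-1)
i=ctrl.camera_info("wrist");np.savez("w12.npz",K=i["camera_matrix"],R=i["R"],t=i["t"])
cv2.imwrite("pics/w12.png",ctrl.get_image("wrist"))
s=ctrl.get_image("scene");cv2.imwrite("pics/s12.png",s)
cv2.imwrite("pics/s12c.png",cv2.resize(s[170:290,190:310],None,fx=5,fy=5,interpolation=cv2.INTER_CUBIC))
E
```

```text
t 14.9667 at gutter mm [-159.0721  -10.2888  185.5898] F [ 1.1738  0.6027 -0.4527] grip 0.003835226332353427
now axes
 [[-0.3745  0.0008  0.9272]
 [-0.9272  0.001  -0.3745]
 [-0.0012 -1.      0.0004]] 
turn (tool) [-0.0004  0.0021 -0.0012] shift in target axes mm [-180.5721   99.5898   -2.2888] in now axes [-180.454    99.8107   -1.9507]
q [ 0.5835  0.1581 -0.5636  1.7475  0.0874  1.2605 -0.385 ]
```

View pics/w12.png

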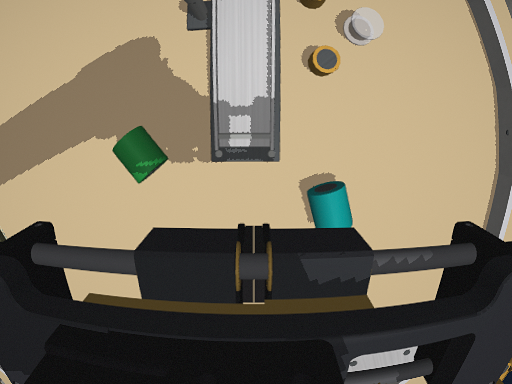

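View pics/s12c.png

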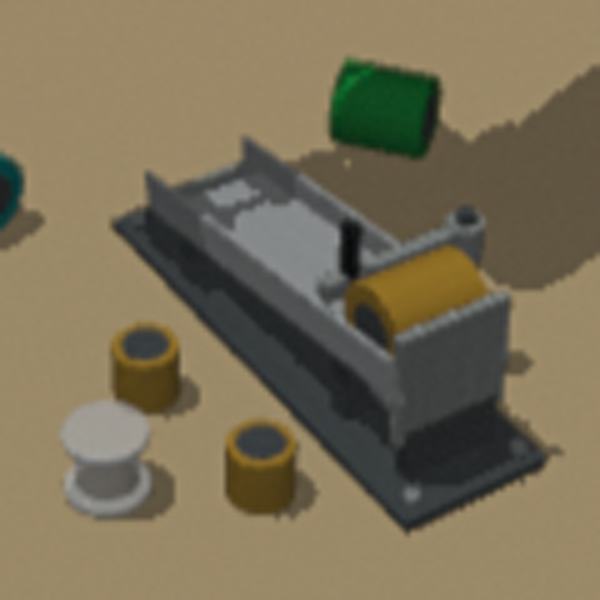

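View pics/s12.png

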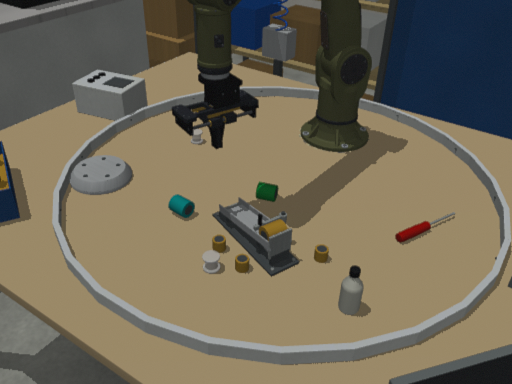

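```bash
python3 - <<'E'
from h import *
a=cv2.imread("pics/s12.png")
S2=lambda x,y:(190+x/5-.4,170+y/5-.4)
for n,p,z in [("bar tip",S2(328,280),.082),("pin top",S2(350,224),.108),("hub",S2(465,216),.085)]: print(n,w2g(plane("scene",p,z))*1e3)
h=cv2.cvtColor(a,cv2.COLOR_BGR2HSV);n,l,st,c=cv2.connectedComponentsWithStats(cv2.inRange(h,(12,150,40),(28,255,255)))
print([c[i] for i in range(1,n) if st[i,4]>60])
n0=proj("scene",g2w((.068,0,.0736)));print("nest proj",n0)
ctrl.close_job();print(ctrl.get_state()["time"])
E
```

```text
bar tip [ 37.8543 -26.4713  82.    ]
pin top [ 36.7078 -14.6219 108.    ]
hub [35.7296 51.01   85.    ]
[array([  2.5079, 174.2775]), array([273.297 , 227.1917]), array([218.754 , 245.0476]), array([320.4672, 255.    ]), array([241.4388, 265.3237])]
nest proj [272.4865 231.754 ]
the job is handed in; nothing more can be done
the job is handed in; nothing more can be done
```

I pushed the big brass bushing up the gutter with the shut fingertips, over the crest and into the dip against the end stop. I then swung the gate fully across behind it, backed the arm well clear and handed the job in at about 15 s.

What the last checks showed:
- **Gate:** it reached its end stop. A further 4 mm of commanded push moved the finger only about 0.4 mm, while the force rose to roughly 10 N. In the last scene picture the pin top measured (36.7, -14.6) mm in the gutter frame, against (36, -15) expected when fully closed. The bar was square across, parallel to the stop plate.
- **Bushing:** it was still lying against the stop behind the gate. Its blob was at pixel (273, 227), and the nest point projects to (272, 232). The few pixels' difference in height are probably because the stop plate hides its lower part.
- **Surroundings:** the three small brass bushings were within about 0.3 px of where they started. The spools, bottle and screwdriver looked unmoved in the same picture, though I did not measure them.

One disagreement came up. The base plate is not centred on the gutter frame: it measured about 9 mm towards the low end. I therefore placed the frame by the hinge, crest, lip and stop, and corrected it by about 2 mm from the wrist camera picture.

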